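# Draw the purge plug out of the welded pipe with the hook

## Task

The weld on the pipe with the square base plate is finished: take the hook tool from its rack, hook the wire loop of the purge plug deep inside that pipe, draw the plug out and lower it, without dropping it, so that it stands in the middle of the grey terrazzo slab. Then unhook and hang the hook tool back upright in the same slot of its rack. The plug is hot, so keep the fingers off it, and leave the other plug, in the pipe with the round base, where it is.

Things in the scene. Friction and masses are not known exactly. Their poses are not given: they have to be found in the camera images.
- hook_tool: Hook of 6 mm wire, handle up. mm, z up the shank, x where the hook points: V from (x 0, z 10) to (11, 0) to tip (22, 10). Guard 64 wide, z 95-99; handle 30 (x) by 24 (y), z 99-174. Guard rests on a fixed fork 125 above the bench; 26 wide slot along x, open at +x, closed 35 behind the shank: the hook passes straight up and back down through it. Origin: shank axis, wire centre at V bottom.
- plug: Black rubber disc 114 across, 18 thick (mm), under 0.5 kg, loose and level in the pipe with square base: bore 128 wide, floor 6 and rim 110 above the bench, plug within 5 of its axis. Origin: centre of underside. Rigid loop of 5 mm wire stands over the centre in the y-z plane: legs at y -24 and 24, arched top, inside at z 53.5, top z 58.5. Hook through along x, either way.
- other_plug: An identical plug that stays, in an identical fixed pipe that has a round base plate (166 mm wide; the square one is 150 mm). Origin and axes as for plug.
- slab: Fixed square slab of grey speckled terrazzo, 160 x 160 x 25 mm, lying flat on the bench. Origin: centre of its underside; its top is 25 mm above that.
Not all that is in view belongs to the job. What is shaped like the slab but brown or yellow is not meant.

How it is judged:
On the way, in this order (a step that is already met when the one before it is completed fails the run):
1. the plug hangs from the hook, clear above the rim of its pipe (height (world z) of plug above 0.111 m and contact force between hook_tool and plug above 1 N), for 0.2 s.
2. the plug stands in the middle of the slab (horizontal distance between plug and slab below 0.03 m and z of plug in the frame of slab below 0.029 m and angle between plug's own z axis and vertical below 0.12 rad), for 0.2 s.
At the end, for the whole second after the job is handed in: The plug stands upright (within 7 degrees) and at rest on the slab, its centre within 30 mm of the slab's centre; the hook tool hangs upright (within 10 degrees) and at rest in its rack slot within 40 mm of where it hung at the start; the other plug is within 15 mm of where it was (all of step 2 and z of plug in the frame of slab above 0.021 m and linear speed of each of plug, hook_tool below 0.03 m/s and distance of hook_tool from where it was at the start of the episode below 0.04 m and angle between hook_tool's own z axis and vertical below 0.17 rad and distance of other_plug from where it was at the start of the episode below 0.015 m); the robot touches nothing.
It fails at once if the fingers press on the plug (contact force between the fingers and plug above 1 N).
It fails at once if the plug is dropped (falls free of the hook by more than about 25 mm) (linear speed of plug above 0.7 m/s and contact force between hook_tool and plug below 0.05 N).
It fails at once if the other plug is disturbed (distance of other_plug from where it was at the start of the episode above 0.015 m).
It also fails if it takes over 72 s, if anything falls off the work surface, if the arm or the gripper's body presses on something with over 40 N, if the wrist force passes 120 N, or if a joint passes its speed limit or range.

## Robot

A 6-joint arm with a two-finger parallel gripper is mounted at the origin on the work surface. World frame = base frame: x ahead of the robot, y to its left, z up, the work surface at z = 0. Lengths are in m, angles in rad, forces in N, time in s.
With the tool pointing down it reaches from about 0.4 to 0.825 m from the base axis. Payload 7 kg.
Tool frame: the origin (TCP) lies on the front face of the gripper's body, between the roots of the fingers; the fingertips stand 66 mm ahead of it and the grasp point (between the pads) lies 47 mm ahead of it (r.nose_length is the distance from the TCP to the fingertips, in m); z points along the fingers, y is the line along which they close (so a half turn about z gives the same grasp; the last joint's range is limited). The gripper opens to 88 mm and grips with 3 to 60 N. Pads are 19 mm wide; open, the fingers measure 130 mm over their backs; the gripper's body (78 mm by 193 mm) begins 47 mm behind the grasp point.
Start: joints at [-1.013, 0.359, 0.012, 0, -1.224, -0.288], TCP at [0.18, -0.651, 0.292] pointing down, gripper open.
Joint ranges: [-3.07, 3.07], [-1.43, 2.12], [-1.02, 1.25], [-3.03, 1.67], [-3.05, -0], [-3.03, 3.03]. Speed limits (rad/s): [2.39, 2.39, 3.01, 3.14, 3.14, 3.14].

## Interface

Orientations are given as [roll, pitch, yaw] about the fixed x, y, z axes, in that order (R = Rz(yaw) Ry(pitch) Rx(roll)).
In Python, from workcell import r gives the robot as it stands.
- The arm moves only by the tool jog_arm, never from a script. Its argument "deltas" is a list of rows, each an object with "xyz": the shift along the tool's x, y, z in cm, a list of three; "dr": the turn, a rotation vector about the tool's x, y, z in degrees, a list of three; "hand": the opening, from 0 (shut) to 1 (fully open). A call has 1 to 5 rows; each row is the pose to reach, as a shift and turn from the pose commanded when the call began, along the tool's axes at that moment; what a row does not reach only later rows make up. A row lasts 1/10 s, in which the tool goes at most 50 mm and 8.59 degrees, less where a joint would pass 70% of its speed; a pose out of reach is approached as far as the arm can. A call with a gripper value outside its range is refused whole. The fingers move at their own pace and stop on an object; "force" is the grip in N (left out, the last holds). Time passes only in rows, so rows that repeat a pose let the fingers close. It gives the time, the measured TCP pose, the force, the opening and the grip force at its end, in the units of the state.
- r.get_obs(): the state, without advancing time (a new reading comes with each control period).
- r.capture(name): name is "scene" or "top"; returns a dict with "frame" (420x560x3 uint8, red, green, blue), "fx", "fy", "cx", "cy" (pixels), "R" (3x3) and "t" (3): a world point X has camera coordinates R X + t. Camera axes: x right, y down, z forward; pixel columns grow to the right and rows downward; lengths in m; the calibration is good to about 2 mm. A picture is of the moment at which its call begins. There is no depth.
- r.close_job(): hands the job in; it is judged then, once.
The state is a dict: "time": time; "joint_positions": joint angles; "joint_velocities": joint speeds; "tau": joint torques, N m; "position": TCP position; "tcp_rot": TCP orientation; "ft_force": force on the tool from outside, world axes, zero at the start; "wrist_torque": the same for the moment, N m; "grip_width": finger opening in m; "gripper_force": force on a finger pad.
Only numpy, scipy, OpenCV 4.12 (cv2) and the standard library are available. Lean on these libraries where they do the work, as an engineer would, in place of code of your own. Each camera call takes 0.05 s, during which the arm holds its last target. There are 200 camera calls.

## Working session

There is one attempt and no reset: what is moved stays moved. The work goes in short steps, Python scripts to look and compute and a tool call to move; the robot and the scene stay as the last step left them, time stands still between calls to the robot, and variables do not carry over. Pictures are saved under pics/ and viewed, at most 12 in all, crops included, and the job is handed in when it is done.

Besides the shell and the picture viewer there is one more tool, called after "Emit:" as name([rows], argument=value, ...), one row to a line, values as JSON. jog_arm: Moves the arm, as the interface text tells. Its arguments: {"type":"object","properties":{"deltas":{"type":"array","items":{"type":"object","properties":{"xyz":{"type":"array","items":{"type":"number"}},"dr":{"type":"array","items":{"type":"number"}},"hand":{"type":"number"}}}},"force":{"type":"number"}},"required":["deltas"]}

```bash
mkdir -p pics; ls; python3 - <<'E'
from workcell import r
import cv2,numpy as np
np.set_printoptions(precision=4,suppress=True)
for n in("scene","top"):
    c=r.capture(n); cv2.imwrite(f"pics/{n}0.png",c["frame"][:,:,::-1]); np.savez(f"{n}0.npz",**c)
    print(n,c["fx"],c["fy"],c["cx"],c["cy"],"pos",-np.array(c["R"]).T@c["t"],"fwd",np.array(c["R"])[2])
o=r.get_obs();print({k:o[k] for k in("time","position","tcp_rot","grip_width","ft_force")})
E
```

```text
pics
scene 413.257244993493 413.257244993493 283.392395520208 203.5171574112127 pos [ 0.9315 -0.9025  0.9468] fwd [-0.36    0.614  -0.7025]
top 477.7726412870808 477.7726412870808 282.765188311507 209.5269132308256 pos [ 0.349  -0.1359  1.657 ] fwd [ 0.0775 -0.0032 -0.997 ]
{'time': 0.1, 'position': array([ 0.1798, -0.6503,  0.2913]), 'tcp_rot': array([ 3.1401, -0.0002, -2.8719]), 'grip_width': 0.08774576349161103, 'ft_force': array([-0.363 , -1.0578,  0.7338])}
```

View pics/scene0.png

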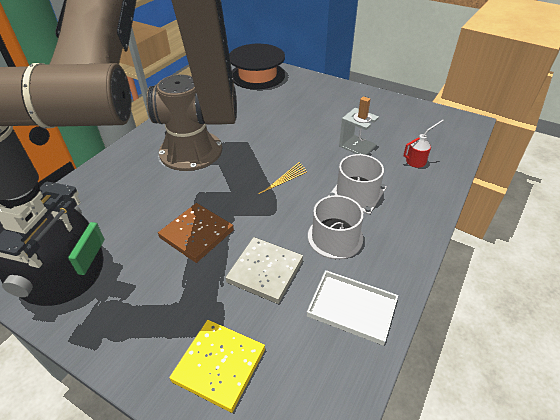

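View pics/top0.png

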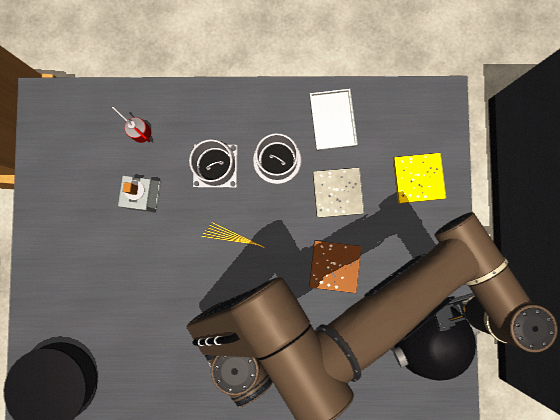

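The scene view shows the handle at (364,105) and in the top view at (130,188). The square-base pipe is at top (213,162) and scene (360,180). 

Possible mix-ups (top view pixels):
- Pipes: square base (213,162), round base (277,157).
- Slabs: grey (338,191), yellow (420,177), brown (335,265), white tray (333,118).
- Tool: rack handle (130,188), oil can (137,127).

I choose the tool at (130,188), the pipe at (213,162) and the slab at (338,191), and check them in one close crop.

```bash
python3 - <<'E'
import cv2,numpy as np
t=cv2.imread("pics/top0.png");s=cv2.imread("pics/scene0.png")
a=cv2.resize(t[130:220,100:310],(800,343),interpolation=cv2.INTER_CUBIC)
b=cv2.resize(s[80:220,300:410],(0,0),fx=1.8,fy=1.8,interpolation=cv2.INTER_CUBIC)
c=cv2.resize(t[150:230,300:380],(252,252),interpolation=cv2.INTER_CUBIC)
o=np.zeros((600,800,3),np.uint8);o[:343]=a;o[345:345+b.shape[0],:b.shape[1]]=b;o[345:597,300:552]=c
cv2.imwrite("pics/crop1.png",o)
E
cat > h.py <<'E'
import numpy as np,cv2
from workcell import r
np.set_printoptions(precision=4,suppress=True)
def load(n): return dict(np.load(n))
def ray(c,u,v):
    d=np.array([(u-c["cx"])/c["fx"],(v-c["cy"])/c["fy"],1.]);R=np.array(c["R"])
    return -R.T@c["t"],R.T@d
def plane(c,u,v,z):
    p,d=ray(c,u,v);return p+d*(z-p[2])/d[2]
def proj(c,X):
    q=np.array(c["R"])@X+c["t"];return np.array([c["fx"]*q[0]/q[2]+c["cx"],c["fy"]*q[1]/q[2]+c["cy"]])
def tri(c1,u1,c2,u2):
    p,d=ray(c1,*u1);q,e=ray(c2,*u2)
    s=np.linalg.lstsq(np.c_[d,-e],q-p,rcond=None)[0];a=p+s[0]*d;b=q+s[1]*e
    return (a+b)/2,np.linalg.norm(a-b)
E
```

```text
(no output)
```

View pics/crop1.png

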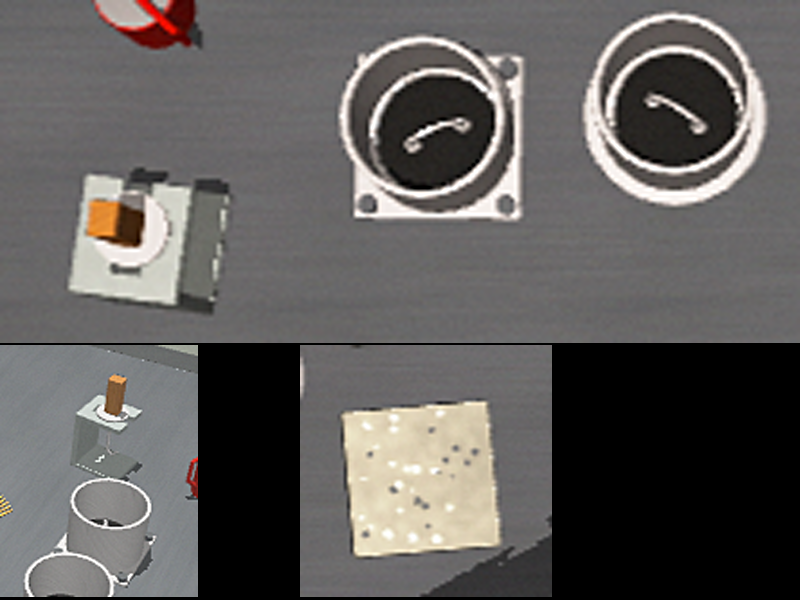

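The crop confirms the choices: the square-base pipe's loop feet are near crop (411,147) and (462,124). The handle top is near (101,218), the slot runs (125,268)→(150,175) and is open upwards, and the grey speckled slab is confirmed. Next I measure.

```bash
python3 - <<'E'
from h import *
T=load("top0.npz");S=load("scene0.npz")
def crop(u,v): return 100+(u+.5)/800*210-.5,130+(v+.5)/343*90-.5
t=T["frame"].astype(int);s=S["frame"].astype(int)
# handle
for n,c,f,box in(("top",T,t,(110,165,170,215)),("scene",S,s,(340,390,80,130))):
    u0,u1,v0,v1=box;g=f[v0:v1,u0:u1];m=((g[...,0]>g[...,2]+50)&(g[...,1]>g[...,2]+15)).astype(np.uint8)
    ys,xs=np.nonzero(m);print(n,"handle px",m.sum(),xs.min()+u0,xs.max()+u0,ys.min()+v0,ys.max()+v0)
    if n=="top":
        br=m.astype(bool)&(g[...,0]>g[m>0][:,0].mean());yy,xx=np.nonzero(br)
        ht=(xx.mean()+u0,yy.mean()+v0);print("bright",br.sum(),ht,plane(T,*ht,.204))
    else:
        k=ys<ys.min()+6;print("scene top rows",xs[k].mean()+u0,ys.min()+v0,"proj check below")
H=plane(T,*ht,.204);print("proj handle top in scene",proj(S,H),"guard in top",proj(T,[H[0],H[1],.129]))
print("guard disc crop",plane(T,*crop(128,230),.129))
a,b=plane(T,*crop(125,268),.127),plane(T,*crop(150,180),.127);print("slot",a,b,np.degrees(np.arctan2(*(b-a)[1::-1])))
q=[plane(T,*crop(*p),.128) for p in((85,177),(190,187),(178,303),(70,290))];print("rack plate",q)
for p,e in((0,3),(1,2)):
    d=q[p]-q[e];print("plate yaw",np.degrees(np.arctan2(d[1],d[0])))
# rim of pipe: bright ring ellipse
print("pipe ctr rim(crop)",plane(T,*crop(425,123),.11))
for nm,(p1,p2) in dict(sq=((411,147),(462,124)),rd=((653,100),(699,128))).items():
    A=plane(T,*crop(*p1),.027);B=plane(T,*crop(*p2),.027);print(nm,A,B,np.linalg.norm(A-B),(A+B)/2,np.degrees(np.arctan2(*(B-A)[1::-1])))
# slab
g=t[155:228,305:372];m=((g.min(2)>120)).astype(np.uint8)
cn=max(cv2.findContours(m,cv2.RETR_EXTERNAL,cv2.CHAIN_APPROX_NONE)[0],key=cv2.contourArea)
rr=cv2.minAreaRect(cn);P=[plane(T,x+305,y+155,.025) for x,y in cv2.boxPoints(rr)]
print("slab",np.mean(P,0),np.linalg.norm(P[0]-P[1]),np.linalg.norm(P[1]-P[2]))
# disc black ellipse in the square pipe
g=t[130:200,180:245];m=(g.max(2)<50).astype(np.uint8)
cn=max(cv2.findContours(cv2.morphologyEx(m,cv2.MORPH_CLOSE,np.ones((7,7))),cv2.RETR_EXTERNAL,cv2.CHAIN_APPROX_NONE)[0],key=cv2.contourArea)
(cx,cy),rad=cv2.minEnclosingCircle(cn);print("disc",cx+180,cy+130,rad,plane(T,cx+180,cy+130,.024), rad*1.65/478)
E
```

```text
top handle px 105 123 136 182 194
bright 68 (np.float64(126.20588235294117), np.float64(186.77941176470588)) [0.534  0.3379 0.204 ]
scene handle px 198 358 369 96 118
scene top rows 364.5111111111111 96 proj check below
proj handle top in scene [365.1873  97.4802] guard in top [133.7602 189.6949]
guard disc crop [0.5331 0.3396 0.129 ]
slot [0.5011 0.3421 0.127 ] [0.5759 0.3224 0.127 ] -14.762377095054983
rack plate [array([0.5785, 0.3771, 0.128 ]), array([0.5696, 0.2882, 0.128 ]), array([0.4712, 0.2967, 0.128 ]), array([0.4826, 0.3877, 0.128 ])]
plate yaw -6.302087299914561
plate yaw -4.91022777113935
pipe ctr rim(crop) [0.6267 0.0925 0.11  ]
sq [0.6197 0.1172 0.027 ] [0.6405 0.0712 0.027 ] 0.05046342778228844 [0.6301 0.0942 0.027 ] -65.65261525603232
rd [ 0.6617 -0.1016  0.027 ] [ 0.6359 -0.1432  0.027 ] 0.048918632506070175 [ 0.6488 -0.1224  0.027 ] -121.84877179757791
slab [ 0.5359 -0.3327  0.025 ] 0.16292599552758108 0.1588094784616501
disc 213.11038970947266 165.69480514526367 17.24249267578125 [0.6289 0.0985 0.024 ] 0.059519064675813936
```

```bash
cat > go.py <<'E'
import sys
from h import *
from scipy.spatial.transform import Rotation as Ro
o=r.get_obs();R=Ro.from_euler("xyz",o["tcp_rot"]);p=o["position"]
print("t",o["time"],"p",p,"rpy",np.degrees(o["tcp_rot"]),"w",o["grip_width"],"gf",o["gripper_force"],"F",o["ft_force"],"q",o["joint_positions"])
a=list(map(float,sys.argv[1:]))
for i in range(0,len(a),4):
    x,y,z,w=a[i:i+4];G=Ro.from_euler("xyz",[np.pi,0,np.radians(w)])
    print(a[i:i+4],"xyz cm",R.inv().apply(np.array([x,y,z])-p)*100,"dr",(R.inv()*G).as_rotvec(degrees=True))
E
python3 go.py .52 -.25 .38 -100 .5335 .338 .30 -5.7
```

```text
t 0.1 p [ 0.1798 -0.6503  0.2913] rpy [ 179.9135   -0.0098 -164.5501] w 0.08774576349161103 gf 0.0 F [-0.363  -1.0578  0.7338] q [-1.0129  0.3593  0.0112 -0.0003 -1.2241 -0.2881]
[0.52, -0.25, 0.38, -100.0] xyz cm [-43.4532  29.5304  -8.831 ] dr [  0.0827   0.04   -64.5501]
[0.5335, 0.338, 0.3, -5.7] xyz cm [-60.4199  85.8339  -0.7489] dr [   0.036     0.1173 -158.8501]
```

Emit:
jog_arm([
  {"xyz":[-43.5,29.5,-8.8],"dr":[0,0,-64.5],"hand":1},
  {"xyz":[-43.5,29.5,-8.8],"dr":[0,0,-64.5],"hand":1},
  {"xyz":[-43.5,29.5,-8.8],"dr":[0,0,-64.5],"hand":1},
  {"xyz":[-43.5,29.5,-8.8],"dr":[0,0,-64.5],"hand":1},
  {"xyz":[-43.5,29.5,-8.8],"dr":[0,0,-64.5],"hand":1},
])

```text
time: 0.6
position: [0.3405, -0.4611, 0.3335]
tcp_rot: [3.141, 0.0, -2.116]
ft_force: [1.6, -0.5, 0.2]
grip_width: 0.0877
gripper_force: 0.0
```

```bash
python3 go.py .52 -.25 .38 -100 .54 0 .36 -60
```

```text
t 0.6 p [ 0.3405 -0.4611  0.3335] rpy [ 179.9776    0.0087 -121.2313] w 0.08773063196392844 gf 0.0 F [ 1.636  -0.4924  0.1867] q [-0.5936  0.1674 -0.153  -0.0001 -1.2508  0.0486]
[0.52, -0.25, 0.38, -100.0] xyz cm [-27.3577  -4.4065  -4.6472] dr [  0.0205   0.0128 -21.2313]
[0.54, 0.0, 0.36, -60.0] xyz cm [-49.7714   6.8449  -2.6394] dr [  0.0155   0.0198 -61.2313]
```

Emit:
jog_arm([
  {"xyz":[-49.8,6.8,-2.6],"dr":[0,0,-61],"hand":1},
  {"xyz":[-49.8,6.8,-2.6],"dr":[0,0,-61],"hand":1},
  {"xyz":[-49.8,6.8,-2.6],"dr":[0,0,-61],"hand":1},
  {"xyz":[-49.8,6.8,-2.6],"dr":[0,0,-61],"hand":1},
  {"xyz":[-49.8,6.8,-2.6],"dr":[0,0,-61],"hand":1},
])

```text
time: 1.1
position: [0.4406, -0.2323, 0.3464]
tcp_rot: [-3.142, 0.0, -1.366]
ft_force: [1.1, -0.2, 0.9]
grip_width: 0.0878
gripper_force: 0.0
```

```bash
python3 go.py .5335 .338 .33 -5.7
```

```text
t 1.1 p [ 0.4406 -0.2323  0.3464] rpy [-179.9953    0.0072  -78.2452] w 0.08776586643653603 gf 0.0 F [ 1.0718 -0.1827  0.9136] q [-0.0901  0.0302 -0.2794 -0.0002 -1.2612  0.2953]
[0.5335, 0.338, 0.33, -5.7] xyz cm [-53.9457 -20.7134   1.6497] dr [ -0.0086   0.0032 -72.5452]
```

Emit:
jog_arm([
  {"xyz":[-53.9,-20.7,1.6],"dr":[0,0,-72.5],"hand":1},
  {"xyz":[-53.9,-20.7,1.6],"dr":[0,0,-72.5],"hand":1},
  {"xyz":[-53.9,-20.7,1.6],"dr":[0,0,-72.5],"hand":1},
  {"xyz":[-53.9,-20.7,1.6],"dr":[0,0,-72.5],"hand":1},
  {"xyz":[-53.9,-20.7,1.6],"dr":[0,0,-72.5],"hand":1},
])

```text
time: 1.6
position: [0.4818, 0.0141, 0.3395]
tcp_rot: [-3.141, -0.0, -0.615]
ft_force: [2.2, -0.1, 0.3]
grip_width: 0.0876
gripper_force: 0.0
```

```bash
python3 go.py .5335 .338 .30 -5.7
```

```text
t 1.6 p [0.4818 0.0141 0.3395] rpy [-179.979    -0.0058  -35.2596] w 0.08761227428784853 gf 0.0 F [ 2.242  -0.1239  0.2527] q [ 0.4385  0.0048 -0.3212 -0.0001 -1.2445  0.5169]
[0.5335, 0.338, 0.3, -5.7] xyz cm [-14.4724 -29.4328   3.9582] dr [ -0.019   -0.0111 -29.5596]
```

Emit:
jog_arm([
  {"xyz":[-14.5,-29.4,2],"dr":[0,0,-29.5],"hand":1},
  {"xyz":[-14.5,-29.4,3.9],"dr":[0,0,-29.5],"hand":1},
  {"xyz":[-14.5,-29.4,3.9],"dr":[0,0,-29.5],"hand":1},
  {"xyz":[-14.5,-29.4,3.9],"dr":[0,0,-29.5],"hand":1},
  {"xyz":[-14.5,-29.4,3.9],"dr":[0,0,-29.5],"hand":1},
])

```text
time: 2.1
position: [0.5223, 0.2591, 0.3103]
tcp_rot: [3.141, 0.0, -0.104]
ft_force: [2.0, 0.0, 0.5]
grip_width: 0.0876
gripper_force: 0.0
```

```bash
python3 go.py .5335 .338 .30 -5.7
```

```text
t 2.1 p [0.5223 0.2591 0.3103] rpy [179.9947   0.0083  -5.9671] w 0.08762995192610597 gf 0.0 F [2.0022 0.0488 0.4627] q [ 0.7957  0.197  -0.1692 -0.0001 -1.2048  0.671 ]
[0.5335, 0.338, 0.3, -5.7] xyz cm [ 0.2951 -7.9668  1.0305] dr [ 0.0053  0.0084 -0.2671]
```

Emit:
jog_arm([
  {"xyz":[0.3,-8.0,1.0],"dr":[0,0,0],"hand":1},
  {"xyz":[0.3,-8.0,1.0],"dr":[0,0,0],"hand":1},
  {"xyz":[0.3,-8.0,1.0],"dr":[0,0,0],"hand":1},
])

```text
time: 2.4
position: [0.5338, 0.3397, 0.2983]
tcp_rot: [3.139, 0.002, -0.104]
ft_force: [-1.2, -0.7, -1.1]
grip_width: 0.0878
gripper_force: 0.0
```

```bash
python3 go.py .5335 .338 .227 -5.7; python3 - <<'E'
from h import *
o=np.zeros((600,800,3),np.uint8)
T=r.capture("top");S=r.capture("scene")
a=cv2.resize(T["frame"][150:230,90:190],(400,320),interpolation=cv2.INTER_CUBIC);b=cv2.resize(S["frame"][60:180,310:430],(400,400),interpolation=cv2.INTER_CUBIC)
o[:320,:400]=a;o[:400,400:]=b;cv2.imwrite("pics/c2.png",o[:400,:,::-1])
E
```

```text
t 2.4 p [0.5338 0.3397 0.2983] rpy [179.8724   0.1073  -5.9659] w 0.08775460042971076 gf 0.0 F [-1.2339 -0.6873 -1.1097] q [ 0.8745  0.2876 -0.0761 -0.0003 -1.2099  0.5923]
[0.5335, 0.338, 0.227, -5.7] xyz cm [-0.0024  0.1533  7.1255] dr [ 0.1273  0.1076 -0.2657]
```

View pics/c2.png

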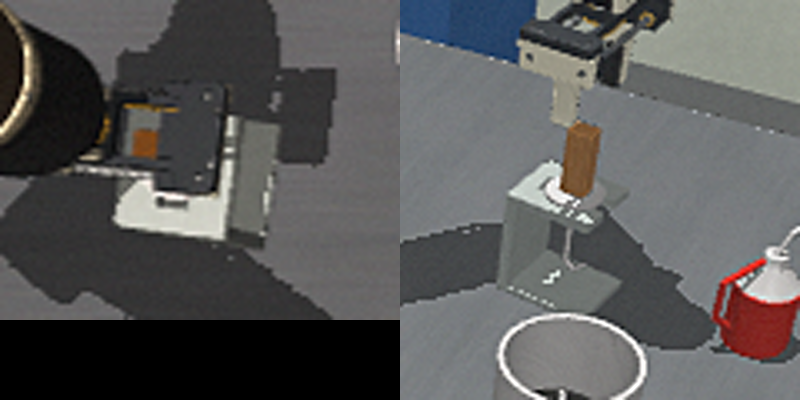

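The picture shows the open fingers straddling the handle: handle top at crop (145,140) between the fingers in the top view, with the near finger at (563,110) just in front of it in the scene view. I go down.

Emit:
jog_arm([
  {"xyz":[0,0.1,4],"dr":[0,0,0],"hand":1},
  {"xyz":[0,0.1,7.1],"dr":[0,0,0],"hand":1},
  {"xyz":[0,0.1,7.1],"dr":[0,0,0],"hand":1},
  {"xyz":[0,0.1,7.1],"dr":[0,0,0],"hand":0.3},
  {"xyz":[0,0.1,7.1],"dr":[0,0,0],"hand":0.0},
], force=20)

```text
time: 3.0
position: [0.5349, 0.3354, 0.2322]
tcp_rot: [-3.139, -0.002, -0.107]
ft_force: [-0.2, 0.9, 0.1]
grip_width: 0.0767
gripper_force: 0.0
```

Emit:
jog_arm([
  {"xyz":[0,0,0],"dr":[0,0,0],"hand":0},
  {"xyz":[0,0,0],"dr":[0,0,0],"hand":0},
  {"xyz":[0,0,0],"dr":[0,0,0],"hand":0},
  {"xyz":[0,0,0],"dr":[0,0,0],"hand":0},
], force=20)

```text
time: 3.4
position: [0.534, 0.3353, 0.2301]
tcp_rot: [-3.141, -0.0, -0.107]
ft_force: [0.6, 0.4, -0.1]
grip_width: 0.0452
gripper_force: 0.0
```

```bash
python3 go.py .5335 .338 .35 -5.7
```

```text
t 3.4 p [0.534  0.3353 0.2301] rpy [-179.9769   -0.0181   -6.1207] w 0.0451970665647004 gf 0.0 F [ 0.5695  0.3954 -0.136 ] q [ 0.8698  0.3306 -0.1768  0.     -1.0629  0.5942]
[0.5335, 0.338, 0.35, -5.7] xyz cm [ -0.0749  -0.2687 -11.9887] dr [-0.0231 -0.0182 -0.4207]
```

Emit:
jog_arm([
  {"xyz":[0,-0.2,0.3],"dr":[0,0,0],"hand":0},
  {"xyz":[0,-0.2,0.3],"dr":[0,0,0],"hand":0},
  {"xyz":[0,-0.2,0.3],"dr":[0,0,0],"hand":0},
  {"xyz":[0,-0.2,0.3],"dr":[0,0,0],"hand":0},
  {"xyz":[0,-0.2,0.3],"dr":[0,0,0],"hand":0},
], force=40)

```text
time: 3.9
position: [0.534, 0.3371, 0.2264]
tcp_rot: [3.141, 0.0, -0.107]
ft_force: [-0.3, -0.2, -1.7]
grip_width: 0.0237
gripper_force: 40.0
```

```bash
python3 go.py .5335 .338 .35 -5.7
```

```text
t 3.9 p [0.534  0.3371 0.2264] rpy [179.9751   0.0257  -6.1291] w 0.023721131299851622 gf 39.9994558095932 F [-0.3159 -0.2269 -1.6906] q [ 0.8716  0.3357 -0.1782 -0.0001 -1.0575  0.5923]
[0.5335, 0.338, 0.35, -5.7] xyz cm [ -0.068   -0.0786 -12.3559] dr [ 0.0248  0.0258 -0.4291]
```

Emit:
jog_arm([
  {"xyz":[0,0,-2.5],"dr":[0,0,0],"hand":0},
  {"xyz":[0,0,-6],"dr":[0,0,0],"hand":0},
  {"xyz":[0,0,-10],"dr":[0,0,0],"hand":0},
  {"xyz":[0,0,-14],"dr":[0,0,0],"hand":0},
  {"xyz":[0,0,-14],"dr":[0,0,0],"hand":0},
], force=60)

```text
time: 4.4
position: [0.5359, 0.338, 0.3736]
tcp_rot: [-3.135, -0.008, -0.107]
ft_force: [0.3, 1.1, -0.9]
grip_width: 0.0238
gripper_force: 60.0
```

```bash
python3 - <<'E'
import numpy as np
# hook origin target: 36 mm behind loop centre along hook x (yaw 24.35)
c=np.array([.630,.0945]);a=np.radians(24.35);print("behind38",c-.038*np.array([np.cos(a),np.sin(a)]),"engaged",c-.011*np.array([np.cos(a),np.sin(a)]))
E
python3 go.py .5954 .0788 .36 24.35; python3 - <<'E'
from h import *
o=np.zeros((400,800,3),np.uint8)
T=r.capture("top");S=r.capture("scene")
o[:320,:400]=cv2.resize(T["frame"][150:230,90:190],(400,320),interpolation=cv2.INTER_CUBIC);o[:400,400:]=cv2.resize(S["frame"][40:160,310:430],(400,400),interpolation=cv2.INTER_CUBIC)
cv2.imwrite("pics/c3.png",o[:400,:,::-1])
E
```

```text
behind38 [0.59538034 0.07883224] engaged [0.61997852 0.08996459]
t 4.4 p [0.5359 0.338  0.3736] rpy [-179.5966   -0.4302   -6.1021] w 0.023848743446566234 gf 59.999306201934814 F [ 0.3181  1.1235 -0.9338] q [ 0.8715  0.2468  0.0369  0.0024 -1.3509  0.5923]
[0.5954, 0.0788, 0.36, 24.35] xyz cm [ 8.6644 25.1519  1.2487] dr [ -0.2796  -0.5273 -30.4503]
```

View pics/c3.png

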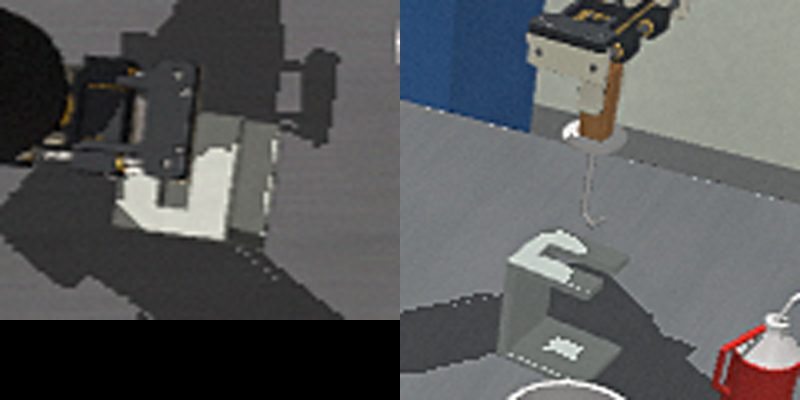

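The tool is held and clear of the rack: shank at crop (588,190), hook pointing right/+x, slot open below. Now I go above the pipe.

Emit:
jog_arm([
  {"xyz":[8.7,25.1,1.2],"dr":[0,0,-30.5],"hand":0},
  {"xyz":[8.7,25.1,1.2],"dr":[0,0,-30.5],"hand":0},
  {"xyz":[8.7,25.1,1.2],"dr":[0,0,-30.5],"hand":0},
  {"xyz":[8.7,25.1,1.2],"dr":[0,0,-30.5],"hand":0},
  {"xyz":[8.7,25.1,1.2],"dr":[0,0,-30.5],"hand":0},
])

```text
time: 5.0
position: [0.5892, 0.0945, 0.3537]
tcp_rot: [-3.141, 0.003, 0.429]
ft_force: [1.2, 0.2, -1.3]
grip_width: 0.0237
gripper_force: 60.0
```

Emit:
jog_arm([
  {"xyz":[0,0,0],"dr":[0,0,0],"hand":0},
  {"xyz":[0,0,0],"dr":[0,0,0],"hand":0},
])

```text
time: 5.2
position: [0.5894, 0.0949, 0.3538]
tcp_rot: [-3.141, 0.003, 0.422]
ft_force: [-0.1, -0.1, -1.2]
grip_width: 0.0239
gripper_force: 60.0
```

```bash
python3 go.py .5954 .0788 .36 24.35; python3 - <<'E'
from h import *
from scipy.spatial.transform import Rotation as Ro
S=r.capture("scene");np.savez("s4.npz",**S);b=r.get_obs();R=Ro.from_euler("xyz",b["tcp_rot"])
P=lambda x,z:proj(S,b["position"]+R.apply([x,0,.1964-z]))
print("V bottom",P(.011,0),"shank10",P(0,.012),"shank90",P(0,.09),"handle bot",P(0,.099),"tip",P(.022,.01))
u,v=P(0,.04).astype(int);x0,y0=u-65,v-65
im=cv2.resize(S["frame"][y0:y0+130,x0:x0+130],(600,600),interpolation=cv2.INTER_CUBIC);print("crop origin",x0,y0,"scale",600/130)
cv2.imwrite("pics/c4.png",im[:,:,::-1])
L=[proj(S,np.array([.630,.0945,.0625]))];print("loop top pred",L)
E
```

```text
t 5.2 p [0.5894 0.0949 0.3538] rpy [-179.9806    0.1636   24.201 ] w 0.023910367758091636 gf 59.99950289726257 F [-0.1155 -0.1029 -1.1801] q [ 0.4864  0.1992 -0.0675 -0.0005 -1.3069  1.5069]
[0.5954, 0.0788, 0.36, 24.35] xyz cm [-0.111   1.7122 -0.6218] dr [-0.0196  0.1635 -0.149 ]
V bottom [353.6989 150.4525] shank10 [350.5816 147.1372] shank90 [353.528  125.9366] handle bot [353.885  123.3679] tip [357.65   148.0834]
crop origin 286 74 scale 4.615384615384615
loop top pred [array([358.4586, 177.8168])]
```

View pics/c4.png

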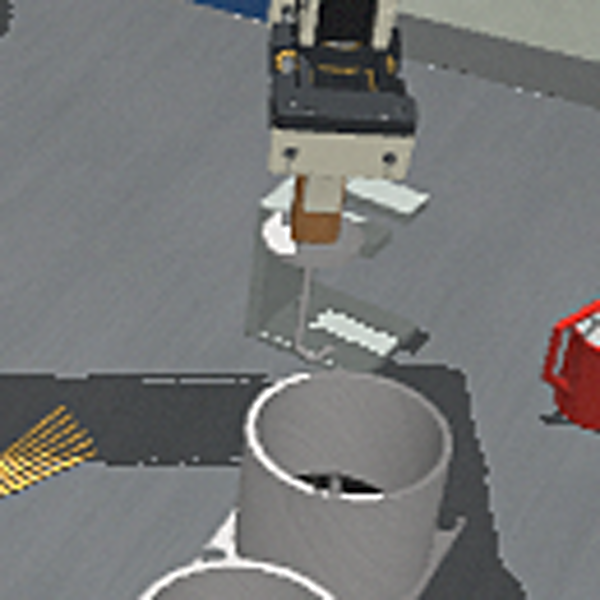

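The hook hangs straight, with the V bottom at crop (315,358) against a prediction of (312,353). The loop top shows at (335,480) and matches its predicted pixel. I align and descend.

Emit:
jog_arm([
  {"xyz":[-0.1,1.7,0],"dr":[0,0,0],"hand":0},
  {"xyz":[-0.1,1.7,0],"dr":[0,0,0],"hand":0},
  {"xyz":[-0.1,1.7,3],"dr":[0,0,0],"hand":0},
  {"xyz":[-0.1,1.7,6],"dr":[0,0,0],"hand":0},
  {"xyz":[-0.1,1.7,6],"dr":[0,0,0],"hand":0},
])

```text
time: 5.75
position: [0.5937, 0.0809, 0.2911]
tcp_rot: [-3.14, 0.008, 0.426]
ft_force: [-1.0, 0.7, -1.1]
grip_width: 0.0239
gripper_force: 60.0
```

```bash
python3 go.py .5954 .0788 .237 24.35
```

```text
t 5.75 p [0.5937 0.0809 0.2911] rpy [-179.9213    0.4423   24.3987] w 0.023858698669358865 gf 59.99943494796753 F [-0.9708  0.6508 -1.1037] q [ 0.4603  0.2397 -0.1575 -0.0018 -1.1812  1.537 ]
[0.5954, 0.0788, 0.237, 24.35] xyz cm [0.115  0.2666 5.4102] dr [-0.0785  0.4423  0.0484]
```

Emit:
jog_arm([
  {"xyz":[0.1,0.3,2],"dr":[0,0,0],"hand":0},
  {"xyz":[0.1,0.3,4],"dr":[0,0,0],"hand":0},
  {"xyz":[0.1,0.3,5.4],"dr":[0,0,0],"hand":0},
  {"xyz":[0.1,0.3,5.4],"dr":[0,0,0],"hand":0},
  {"xyz":[0.1,0.3,5.4],"dr":[0,0,0],"hand":0},
])

```text
time: 6.25
position: [0.5985, 0.0785, 0.2425]
tcp_rot: [3.141, -0.001, 0.426]
ft_force: [0.6, 0.2, -0.7]
grip_width: 0.024
gripper_force: 60.0
```

```bash
python3 go.py .5954 .0788 .237 24.35 .6200 .0900 .237 24.35
```

```text
t 6.25 p [0.5985 0.0785 0.2425] rpy [179.9691  -0.0319  24.4136] w 0.024035618727361954 gf 59.99920070171356 F [ 0.6156  0.1509 -0.6756] q [ 0.4542  0.2783 -0.222   0.0006 -1.0699  1.5424]
[0.5954, 0.0788, 0.237, 24.35] xyz cm [-0.27   -0.1509  0.5518] dr [ 0.0308 -0.0319  0.0635]
[0.62, 0.09, 0.237, 24.35] xyz cm [ 2.433  -0.154   0.5533] dr [ 0.0308 -0.0319  0.0635]
```

Emit:
jog_arm([
  {"xyz":[-0.3,-0.2,0.3],"dr":[0,0,0],"hand":0},
  {"xyz":[-0.3,-0.2,0.6],"dr":[0,0,0],"hand":0},
  {"xyz":[-0.3,-0.2,0.6],"dr":[0,0,0],"hand":0},
])

```text
time: 6.55
position: [0.5942, 0.0788, 0.2357]
tcp_rot: [-3.141, -0.0, 0.426]
ft_force: [0.5, 0.4, -1.5]
grip_width: 0.0237
gripper_force: 60.0
```

```bash
python3 go.py .6200 .0900 .237 24.35;  python3 - <<'E'
from h import *
S=r.capture("scene");T=r.capture("top")
o=np.zeros((400,800,3),np.uint8)
o[:,:400]=cv2.resize(S["frame"][140:220,320:400],(400,400),interpolation=cv2.INTER_CUBIC);o[:,400:]=cv2.resize(T["frame"][120:220,160:260],(400,400),interpolation=cv2.INTER_CUBIC)
cv2.imwrite("pics/c5.png",o[:,:,::-1])
E
```

```text
t 6.55 p [0.5942 0.0788 0.2357] rpy [-179.9945   -0.0104   24.3796] w 0.0236916528938245 gf 59.99946355819702 F [ 0.4541  0.4419 -1.4734] q [ 0.4576  0.2777 -0.2394 -0.0001 -1.0535  1.5388]
[0.62, 0.09, 0.237, 24.35] xyz cm [ 2.8063  0.0476 -0.1268] dr [-0.0055 -0.0104  0.0296]
```

View pics/c5.png

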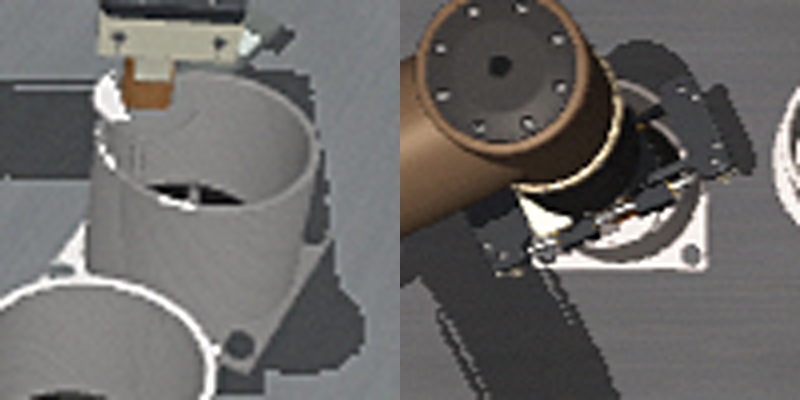

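The hook is inside the pipe, with the guard at crop (125,95) over the left rim and the loop at (197,190) undisturbed; no contact force. I slide the hook under the loop.

Emit:
jog_arm([
  {"xyz":[0.7,0,-0.1],"dr":[0,0,0],"hand":0},
  {"xyz":[1.4,0,-0.1],"dr":[0,0,0],"hand":0},
  {"xyz":[2.1,0,-0.1],"dr":[0,0,0],"hand":0},
  {"xyz":[2.7,0,-0.1],"dr":[0,0,0],"hand":0},
  {"xyz":[2.7,0,-0.1],"dr":[0,0,0],"hand":0},
])

```text
time: 7.15
position: [0.6198, 0.0904, 0.2362]
tcp_rot: [3.142, 0.0, 0.425]
ft_force: [0.2, -0.5, -3.0]
grip_width: 0.0234
gripper_force: 60.0
```

Emit:
jog_arm([
  {"xyz":[0,0,-0.6],"dr":[0,0,0],"hand":0},
  {"xyz":[0,0,-1.2],"dr":[0,0,0],"hand":0},
  {"xyz":[0,0,-1.8],"dr":[0,0,0],"hand":0},
  {"xyz":[0,0,-2.4],"dr":[0,0,0],"hand":0},
  {"xyz":[0,0,-3.0],"dr":[0,0,0],"hand":0},
])

```text
time: 7.65
position: [0.6186, 0.0899, 0.2668]
tcp_rot: [-3.141, 0.001, 0.425]
ft_force: [0.0, -0.1, -5.4]
grip_width: 0.0233
gripper_force: 60.0
```

```bash
python3 go.py .6200 .0900 .35 24.35
```

```text
t 7.65 p [0.6186 0.0899 0.2668] rpy [-179.9833    0.0358   24.3678] w 0.023265049093401678 gf 59.99836564064026 F [ 0.0027 -0.1291 -5.368 ] q [ 0.456   0.2946 -0.1398 -0.0003 -1.1369  1.5403]
[0.62, 0.09, 0.35, 24.35] xyz cm [ 0.1241  0.0443 -8.3176] dr [-0.0167  0.0358  0.0178]
```

Emit:
jog_arm([
  {"xyz":[0,0,-1.2],"dr":[0,0,0],"hand":0},
  {"xyz":[0,0,-2.6],"dr":[0,0,0],"hand":0},
  {"xyz":[0,0,-4.2],"dr":[0,0,0],"hand":0},
  {"xyz":[0,0,-5.8],"dr":[0,0,0],"hand":0},
  {"xyz":[0,0,-7.4],"dr":[0,0,0],"hand":0},
])

```text
time: 8.15
position: [0.6191, 0.0899, 0.3424]
tcp_rot: [3.142, -0.001, 0.425]
ft_force: [-0.2, -0.0, -6.4]
grip_width: 0.0239
gripper_force: 60.0
```

Emit:
jog_arm([
  {"xyz":[0,0,-1.6],"dr":[0,0,0],"hand":0},
  {"xyz":[0,0,-3.2],"dr":[0,0,0],"hand":0},
  {"xyz":[0,0,-4.8],"dr":[0,0,0],"hand":0},
  {"xyz":[0,0,-6.4],"dr":[0,0,0],"hand":0},
  {"xyz":[0,0,-7.4],"dr":[0,0,0],"hand":0},
])

```text
time: 8.65
position: [0.6192, 0.0899, 0.4171]
tcp_rot: [3.141, -0.002, 0.425]
ft_force: [0.5, 0.1, -5.2]
grip_width: 0.0238
gripper_force: 60.0
```

Emit:
jog_arm([
  {"xyz":[0,0,0],"dr":[0,0,0],"hand":0},
  {"xyz":[0,0,0],"dr":[0,0,0],"hand":0},
  {"xyz":[0,0,0],"dr":[0,0,0],"hand":0},
  {"xyz":[0,0,0],"dr":[0,0,0],"hand":0},
])

```text
time: 9.05
position: [0.6188, 0.0899, 0.4136]
tcp_rot: [-3.141, 0.002, 0.425]
ft_force: [-0.1, 0.5, -6.3]
grip_width: 0.0236
gripper_force: 60.0
```

```bash
python3 go.py .52 -.33 .41 -15; python3 - <<'E'
from h import *
S=r.capture("scene")
cv2.imwrite("pics/c6.png",cv2.resize(S["frame"][70:250,280:430],(500,600),interpolation=cv2.INTER_CUBIC)[:,:,::-1])
E
```

```text
t 9.05 p [0.6188 0.0899 0.4136] rpy [-179.9926    0.0932   24.375 ] w 0.02356660899854074 gf 59.99831736087799 F [-0.1051  0.4732 -6.3213] q [ 0.456   0.2277  0.1006 -0.0002 -1.4453  1.5403]
[0.52, -0.33, 0.41, -15.0] xyz cm [-26.3293  34.1726   0.4001] dr [ 0.0249  0.092  39.375 ]
```

View pics/c6.png

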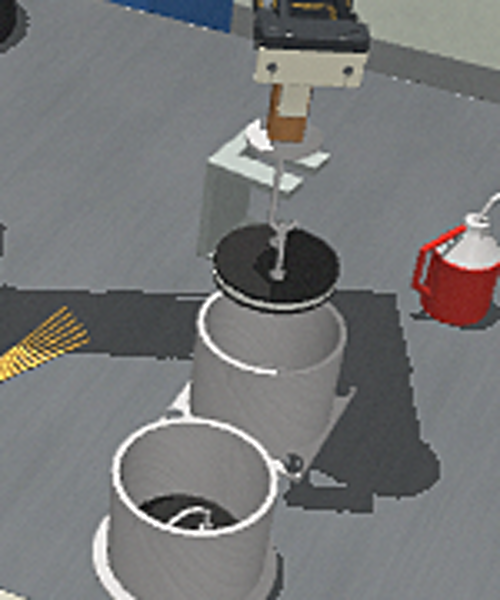

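The plug hangs level from the hook at crop (277,265), clear of the pipe rim at (270,330); the other plug is still in place. I carry it gently to the slab.

Emit:
jog_arm([
  {"xyz":[-0.4,0.5,0],"dr":[0,0,0],"hand":0},
  {"xyz":[-1.2,1.6,0],"dr":[0,0,0],"hand":0},
  {"xyz":[-2.5,3.4,0],"dr":[0,0,0],"hand":0},
  {"xyz":[-4.2,5.6,0],"dr":[0,0,0],"hand":0},
  {"xyz":[-6,8,0],"dr":[0,0,0],"hand":0},
])

```text
time: 9.6
position: [0.5967, -0.0093, 0.4146]
tcp_rot: [3.141, 0.0, 0.426]
ft_force: [0.5, -0.5, -5.2]
grip_width: 0.0236
gripper_force: 60.0
```

Emit:
jog_arm([
  {"xyz":[-1.8,2.4,0],"dr":[0,0,0],"hand":0},
  {"xyz":[-3.6,4.8,0],"dr":[0,0,0],"hand":0},
  {"xyz":[-5.4,7.2,0],"dr":[0,0,0],"hand":0},
  {"xyz":[-7.1,9.6,0],"dr":[0,0,0],"hand":0},
  {"xyz":[-8.9,12,0],"dr":[0,0,0],"hand":0},
])

```text
time: 10.1
position: [0.5648, -0.1558, 0.4149]
tcp_rot: [3.141, -0.0, 0.425]
ft_force: [0.4, -1.4, -5.3]
grip_width: 0.0235
gripper_force: 60.0
```

Emit:
jog_arm([
  {"xyz":[-1.8,2.4,0],"dr":[0,0,0],"hand":0},
  {"xyz":[-3.6,4.8,0],"dr":[0,0,0],"hand":0},
  {"xyz":[-5.1,6.9,0],"dr":[0,0,0],"hand":0},
  {"xyz":[-6.6,8.8,0],"dr":[0,0,0],"hand":0},
  {"xyz":[-7.9,10.6,0],"dr":[0,0,0],"hand":0},
])

```text
time: 10.6
position: [0.5363, -0.2848, 0.4148]
tcp_rot: [3.141, 0.0, 0.424]
ft_force: [0.5, 0.2, -4.7]
grip_width: 0.0236
gripper_force: 60.0
```

```bash
python3 go.py .526 -.3375 .4136 24.35
```

```text
t 10.6 p [ 0.5363 -0.2848  0.4148] rpy [179.9851   0.0042  24.319 ] w 0.023564183169957065 gf 59.99890208244324 F [ 0.5311  0.2313 -4.7307] q [-0.1667  0.1951  0.0614  0.0003 -1.437   2.1619]
[0.526, -0.3375, 0.4136, 24.35] xyz cm [-3.105   4.3769  0.1219] dr [ 0.0149  0.0042 -0.031 ]
```

Emit:
jog_arm([
  {"xyz":[-1.1,1.5,0],"dr":[0,0,0],"hand":0},
  {"xyz":[-1.9,2.7,0],"dr":[0,0,0],"hand":0},
  {"xyz":[-2.5,3.5,0],"dr":[0,0,0],"hand":0},
  {"xyz":[-2.9,4.1,0],"dr":[0,0,0],"hand":0},
  {"xyz":[-3.1,4.4,0],"dr":[0,0,0],"hand":0},
])

```text
time: 11.1
position: [0.5274, -0.3362, 0.4145]
tcp_rot: [-3.141, 0.0, 0.425]
ft_force: [0.6, 0.6, -5.8]
grip_width: 0.0237
gripper_force: 60.0
```

Emit:
jog_arm([
  {"xyz":[0,0,0],"dr":[0,0,0],"hand":0},
  {"xyz":[0,0,0],"dr":[0,0,0],"hand":0},
  {"xyz":[0,0,0],"dr":[0,0,0],"hand":0},
  {"xyz":[0,0,0],"dr":[0,0,0],"hand":0},
])

```text
time: 11.5
position: [0.5277, -0.3353, 0.4146]
tcp_rot: [3.142, -0.0, 0.426]
ft_force: [-0.5, -0.4, -5.6]
grip_width: 0.0234
gripper_force: 60.0
```

```bash
python3 go.py .526 -.3375 .4136 24.35; python3 - <<'E'
from h import *
S=r.capture("scene");f=S["frame"].astype(int)
b=r.get_obs();x,y,z=b["position"]
P=np.array([x+.011*.911,y+.011*.412,z-.1964+.003-.0535]);print("plug pred",P,proj(S,P+[0,0,.018]))
u,v=proj(S,P+[0,0,.018]).astype(int)
x0,y0=u-45,v-35;g=f[y0:y0+80,x0:x0+90]
m=cv2.morphologyEx((g.max(2)<55).astype(np.uint8),cv2.MORPH_CLOSE,np.ones((5,5)))
cn=max(cv2.findContours(m,cv2.RETR_EXTERNAL,cv2.CHAIN_APPROX_NONE)[0],key=cv2.contourArea)
e=cv2.fitEllipse(cn);c=(e[0][0]+x0,e[0][1]+y0);print("disc px",c,e[1],plane(S,*c,P[2]+.018))
x0,y0=u-90,v-80;o=f[y0:y0+180,x0:x0+180].astype(np.uint8)
cv2.imwrite("pics/c7.png",cv2.resize(o,(600,600),interpolation=cv2.INTER_CUBIC)[:,:,::-1])
E
```

```text
t 11.5 p [ 0.5277 -0.3353  0.4146] rpy [179.9982  -0.008   24.4124] w 0.02342829913591016 gf 59.99825119972229 F [-0.4686 -0.3692 -5.5511] q [-0.2542  0.2265  0.1012 -0.0001 -1.4454  2.2511]
[0.526, -0.3375, 0.4136, 24.35] xyz cm [-0.2521  0.1327  0.1049] dr [ 0.0018 -0.008   0.0624]
plug pred [ 0.5377 -0.3308  0.1678] [263.2326 225.8761]
disc px (np.float64(264.3252258300781), np.float64(229.0196533203125)) (34.36014175415039, 44.019081115722656) [ 0.5456 -0.3383  0.1858]
```

View pics/c7.png

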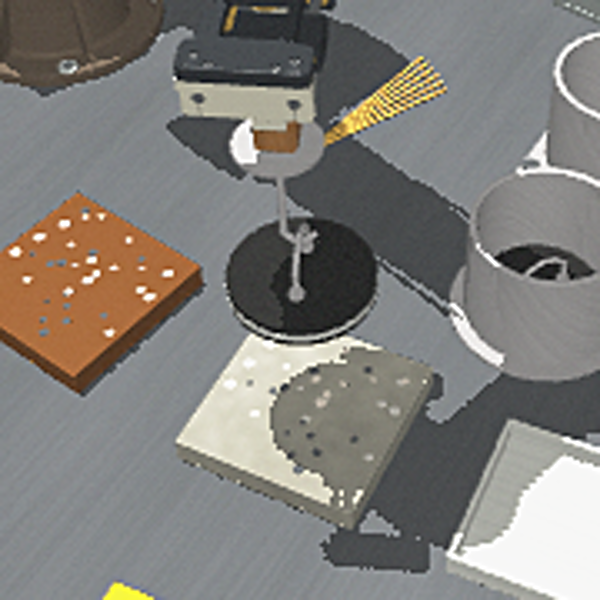

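The plug hangs level with its disc centre at crop (302,273), on the axis above the slab (centre crop about (305,425)). I lower it.

Emit:
jog_arm([
  {"xyz":[-0.2,0.1,1],"dr":[0,0,0],"hand":0},
  {"xyz":[-0.2,0.1,2.5],"dr":[0,0,0],"hand":0},
  {"xyz":[-0.2,0.1,4.5],"dr":[0,0,0],"hand":0},
  {"xyz":[-0.2,0.1,6.5],"dr":[0,0,0],"hand":0},
  {"xyz":[-0.2,0.1,8.5],"dr":[0,0,0],"hand":0},
])

```text
time: 12.05
position: [0.5258, -0.3374, 0.328]
tcp_rot: [-3.141, 0.0, 0.425]
ft_force: [0.3, 0.2, -5.2]
grip_width: 0.0234
gripper_force: 60.0
```

Emit:
jog_arm([
  {"xyz":[0,0,1.6],"dr":[0,0,0],"hand":0},
  {"xyz":[0,0,2.8],"dr":[0,0,0],"hand":0},
  {"xyz":[0,0,3.6],"dr":[0,0,0],"hand":0},
  {"xyz":[0,0,4.0],"dr":[0,0,0],"hand":0},
  {"xyz":[0,0,4.3],"dr":[0,0,0],"hand":0},
])

```text
time: 12.55
position: [0.5264, -0.3376, 0.2867]
tcp_rot: [3.141, -0.0, 0.426]
ft_force: [-0.5, 0.5, -5.6]
grip_width: 0.0238
gripper_force: 60.0
```

```bash
python3 go.py .526 -.3375 .272 24.35
```

```text
t 12.55 p [ 0.5264 -0.3376  0.2867] rpy [179.9706  -0.0165  24.383 ] w 0.023801086665870556 gf 59.998396039009094 F [-0.4842  0.4877 -5.5529] q [-0.2584  0.2809 -0.1125  0.0002 -1.1768  2.2547]
[0.526, -0.3375, 0.272, 24.35] xyz cm [-0.0308 -0.0232  1.4682] dr [ 0.0294 -0.0165  0.033 ]
```

Emit:
jog_arm([
  {"xyz":[0,0,0.4],"dr":[0,0,0],"hand":0},
  {"xyz":[0,0,0.7],"dr":[0,0,0],"hand":0},
  {"xyz":[0,0,1.0],"dr":[0,0,0],"hand":0},
  {"xyz":[0,0,1.3],"dr":[0,0,0],"hand":0},
  {"xyz":[0,0,1.5],"dr":[0,0,0],"hand":0},
])

```text
time: 13.05
position: [0.5261, -0.3374, 0.2713]
tcp_rot: [-3.142, 0.0, 0.425]
ft_force: [0.1, 0.1, -6.0]
grip_width: 0.0234
gripper_force: 60.0
```

Emit:
jog_arm([
  {"xyz":[0,0,0.3],"dr":[0,0,0],"hand":0},
  {"xyz":[0,0,0.6],"dr":[0,0,0],"hand":0},
  {"xyz":[0,0,0.9],"dr":[0,0,0],"hand":0},
  {"xyz":[0,0,1.2],"dr":[0,0,0],"hand":0},
  {"xyz":[0,0,1.3],"dr":[0,0,0],"hand":0},
])

```text
time: 13.55
position: [0.5261, -0.3374, 0.2583]
tcp_rot: [-3.142, 0.0, 0.425]
ft_force: [-1.2, -0.3, -1.6]
grip_width: 0.0235
gripper_force: 60.0
```

```bash
python3 go.py .526 -.3375 .257 24.35
```

```text
t 13.55 p [ 0.5261 -0.3374  0.2583] rpy [-179.9949    0.0043   24.3741] w 0.023475637757277696 gf 59.99950647354126 F [-1.235  -0.319  -1.5501] q [-0.2584  0.3003 -0.1522 -0.     -1.1184  2.2546]
[0.526, -0.3375, 0.257, 24.35] xyz cm [-0.0127  0.0009  0.1344] dr [-0.0051  0.0043  0.0241]
```

Emit:
jog_arm([
  {"xyz":[0,0,0.3],"dr":[0,0,0],"hand":0},
  {"xyz":[0,0,0.5],"dr":[0,0,0],"hand":0},
  {"xyz":[0,0,0.5],"dr":[0,0,0],"hand":0},
  {"xyz":[-0.4,0,0.5],"dr":[0,0,0],"hand":0},
  {"xyz":[-0.8,0,0.5],"dr":[0,0,0],"hand":0},
])

```text
time: 14.05
position: [0.5187, -0.3409, 0.2536]
tcp_rot: [3.142, 0.0, 0.426]
ft_force: [-0.7, 0.2, -1.8]
grip_width: 0.0238
gripper_force: 60.0
```

Emit:
jog_arm([
  {"xyz":[-0.6,0,0],"dr":[0,0,0],"hand":0},
  {"xyz":[-1.2,0,0],"dr":[0,0,0],"hand":0},
  {"xyz":[-1.8,0,0],"dr":[0,0,0],"hand":0},
  {"xyz":[-2.4,0,0],"dr":[0,0,0],"hand":0},
  {"xyz":[-2.8,0,0],"dr":[0,0,0],"hand":0},
])

```text
time: 14.55
position: [0.4927, -0.3526, 0.2537]
tcp_rot: [3.142, -0.0, 0.425]
ft_force: [0.0, 0.7, -2.1]
grip_width: 0.0238
gripper_force: 60.0
```

```bash
python3 go.py .526 -.3375 .257 24.35;python3 - <<'E'
from h import *
S=r.capture("scene");f=S["frame"]
P=np.array([.536,-.333,.043]);u,v=proj(S,P).astype(int)
cv2.imwrite("pics/c8.png",cv2.resize(f[v-90:v+60,u-75:u+75],(600,600),interpolation=cv2.INTER_CUBIC)[:,:,::-1]);print(proj(S,P),u-75,v-90)
E
```

```text
t 14.55 p [ 0.4927 -0.3526  0.2537] rpy [179.9985  -0.0031  24.3559] w 0.02381069135290049 gf 59.99965488910675 F [ 0.0496  0.7047 -2.0635] q [-0.2991  0.2733 -0.2015 -0.     -1.0959  2.295 ]
[0.526, -0.3375, 0.257, 24.35] xyz cm [ 3.6556 -0.0034 -0.3323] dr [ 0.0015 -0.0031  0.0059]
[264.2859 261.4282] 189 171
```

View pics/c8.png

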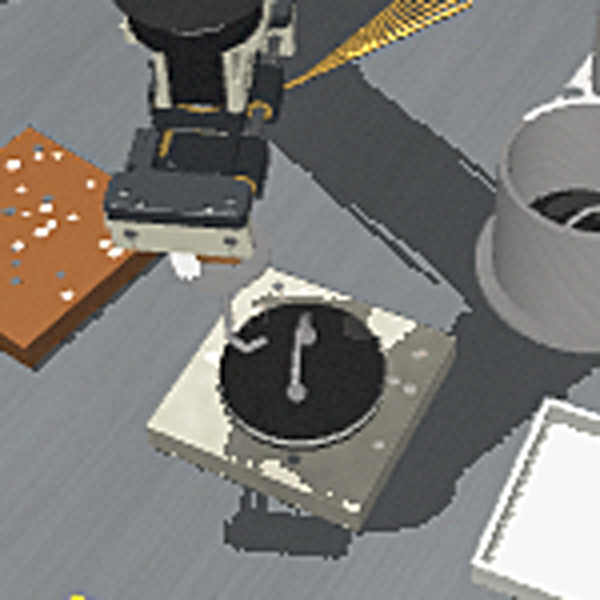

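The plug stands on the slab, disc centre at crop (302,368) against slab-centre prediction (301,362). The hook, at (265,343), is clear of the loop. I lift it and return to the rack.

Emit:
jog_arm([
  {"xyz":[-0.5,0,-2],"dr":[0,0,0],"hand":0},
  {"xyz":[-0.5,0,-5],"dr":[0,0,0],"hand":0},
  {"xyz":[-0.5,0,-9],"dr":[0,0,0],"hand":0},
  {"xyz":[-0.5,0,-13],"dr":[0,0,0],"hand":0},
  {"xyz":[-0.5,0,-13],"dr":[0,0,0],"hand":0},
])

```text
time: 15.1
position: [0.4902, -0.3556, 0.3903]
tcp_rot: [3.133, -0.006, 0.426]
ft_force: [1.1, -0.3, -1.6]
grip_width: 0.0239
gripper_force: 60.0
```

```bash
python3 go.py .56 0 .385 8 .534 .3371 .38 -6.1
```

```text
t 15.1 p [ 0.4902 -0.3556  0.3903] rpy [179.5107  -0.3427  24.4005] w 0.023861558717950704 gf 59.99946892261505 F [ 1.1266 -0.3186 -1.6031] q [-0.3041  0.1934  0.0048  0.0024 -1.3721  2.3002]
[0.56, 0.0, 0.385, 8.0] xyz cm [ 21.0408 -29.5104   0.4057] dr [ 0.4369 -0.4104 16.3989]
[0.534, 0.3371, 0.38, -6.1] xyz cm [ 32.5958 -61.2873   0.7034] dr [ 0.3865 -0.4648 30.4987]
```

Emit:
jog_arm([
  {"xyz":[1.5,-3,0.4],"dr":[0,0,2],"hand":0},
  {"xyz":[4,-7,0.4],"dr":[0,0,4],"hand":0},
  {"xyz":[6,-11,0.4],"dr":[0,0,6],"hand":0},
  {"xyz":[8,-15.5,0.4],"dr":[0,0,8],"hand":0},
  {"xyz":[10.5,-20,0.4],"dr":[0,0,10],"hand":0},
])

```text
time: 15.6
position: [0.5011, -0.1288, 0.3794]
tcp_rot: [-3.142, -0.0, 0.249]
ft_force: [1.9, 0.4, -0.9]
grip_width: 0.0239
gripper_force: 60.0
```

```bash
python3 go.py .534 .3371 .38 -6.1
```

```text
t 15.6 p [ 0.5011 -0.1288  0.3794] rpy [-179.9961   -0.0166   14.2523] w 0.023939635605690318 gf 59.997079968452454 F [ 1.8914  0.4096 -0.931 ] q [ 0.1281  0.0492 -0.1855 -0.0001 -1.3359  1.6914]
[0.534, 0.3371, 0.38, -6.1] xyz cm [ 14.6579 -44.3449  -0.0508] dr [-0.0068 -0.0158 20.3523]
```

Emit:
jog_arm([
  {"xyz":[1.5,-4.5,0],"dr":[0,0,2],"hand":0},
  {"xyz":[3,-9,0],"dr":[0,0,4],"hand":0},
  {"xyz":[4.5,-13.5,0],"dr":[0,0,6],"hand":0},
  {"xyz":[6,-18,0],"dr":[0,0,8],"hand":0},
  {"xyz":[7.5,-22.5,0],"dr":[0,0,10],"hand":0},
])

```text
time: 16.1
position: [0.5182, 0.1082, 0.3796]
tcp_rot: [-3.141, -0.001, 0.075]
ft_force: [0.5, 0.2, -2.2]
grip_width: 0.0237
gripper_force: 60.0
```

```bash
python3 go.py .534 .3371 .38 -6.1
```

```text
t 16.1 p [0.5182 0.1082 0.3796] rpy [-179.9809   -0.0292    4.3073] w 0.023671269648770484 gf 59.99741792678833 F [ 0.5249  0.2159 -2.2249] q [ 0.5766  0.07   -0.1627 -0.     -1.3375  1.0694]
[0.534, 0.3371, 0.38, -6.1] xyz cm [  3.2991 -22.707   -0.0326] dr [-0.0217 -0.0274 10.4073]
```

Emit:
jog_arm([
  {"xyz":[0.7,-4.5,0],"dr":[0,0,2],"hand":0},
  {"xyz":[1.3,-9,0],"dr":[0,0,4],"hand":0},
  {"xyz":[2,-13.5,0],"dr":[0,0,6],"hand":0},
  {"xyz":[2.6,-18,0],"dr":[0,0,8.4],"hand":0},
  {"xyz":[3.1,-21,0],"dr":[0,0,10.4],"hand":0},
])

```text
time: 16.6
position: [0.5331, 0.3209, 0.3787]
tcp_rot: [3.141, 0.0, -0.105]
ft_force: [0.3, -0.9, -2.1]
grip_width: 0.0234
gripper_force: 60.0
```

```bash
python3 go.py .534 .3371 .38 -6.1
```

```text
t 16.6 p [0.5331 0.3209 0.3787] rpy [179.9904   0.0276  -6.0402] w 0.023449028335414773 gf 59.99837100505829 F [ 0.2818 -0.8874 -2.0704] q [ 0.855   0.2314  0.0291 -0.0003 -1.3689  0.6105]
[0.534, 0.3371, 0.38, -6.1] xyz cm [-0.0842 -1.6247 -0.1273] dr [0.0096 0.0276 0.0598]
```

Emit:
jog_arm([
  {"xyz":[0,-1.0,0],"dr":[0,0,0],"hand":0},
  {"xyz":[-0.1,-1.6,0],"dr":[0,0,0],"hand":0},
  {"xyz":[-0.1,-1.6,0],"dr":[0,0,0],"hand":0},
  {"xyz":[-0.1,-1.6,0],"dr":[0,0,0],"hand":0},
])

```text
time: 17.0
position: [0.5341, 0.333, 0.3798]
tcp_rot: [-3.142, -0.0, -0.106]
ft_force: [-0.0, -0.3, -0.6]
grip_width: 0.0236
gripper_force: 60.0
```

```bash
python3 go.py .534 .3371 .2264 -6.1; python3 - <<'E'
from h import *
S=r.capture("scene")
cv2.imwrite("pics/c9.png",cv2.resize(S["frame"][50:150,310:430],(720,600),interpolation=cv2.INTER_CUBIC)[:,:,::-1])
E
```

```text
t 17.0 p [0.5341 0.333  0.3798] rpy [-179.999    -0.0049   -6.0478] w 0.02360704454856647 gf 59.99934911727905 F [-0.0024 -0.3119 -0.5713] q [ 0.8671  0.2431  0.0466  0.0001 -1.3742  0.5981]
[0.534, 0.3371, 0.2264, -6.1] xyz cm [-0.0592 -0.4068 15.3371] dr [-0.001  -0.0049  0.0522]
```

View pics/c9.png

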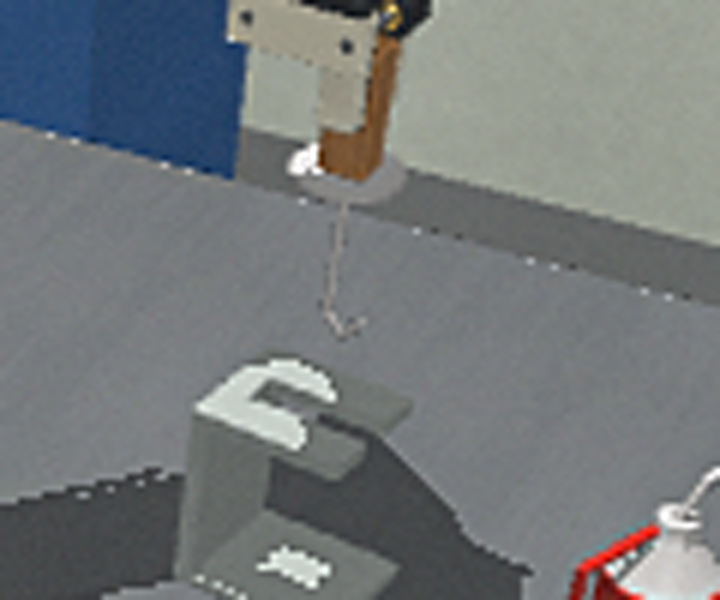

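The hook hangs upright over the slot, V at crop (343,330) and slot at (320,400). I align by 4 mm and lower.

Emit:
jog_arm([
  {"xyz":[0,-0.4,0],"dr":[0,0,0],"hand":0},
  {"xyz":[0,-0.4,2],"dr":[0,0,0],"hand":0},
  {"xyz":[0,-0.4,4],"dr":[0,0,0],"hand":0},
  {"xyz":[0,-0.4,6],"dr":[0,0,0],"hand":0},
  {"xyz":[0,-0.4,8],"dr":[0,0,0],"hand":0},
])

```text
time: 17.55
position: [0.5347, 0.3375, 0.2993]
tcp_rot: [-3.141, -0.0, -0.106]
ft_force: [0.4, 0.3, -2.1]
grip_width: 0.0239
gripper_force: 60.0
```

Emit:
jog_arm([
  {"xyz":[0,0,2],"dr":[0,0,0],"hand":0},
  {"xyz":[0,0,4],"dr":[0,0,0],"hand":0},
  {"xyz":[0,0,5.5],"dr":[0,0,0],"hand":0},
  {"xyz":[0,0,6.3],"dr":[0,0,0],"hand":0},
  {"xyz":[0,0,6.7],"dr":[0,0,0],"hand":0},
])

```text
time: 18.05
position: [0.5346, 0.3376, 0.2322]
tcp_rot: [3.141, 0.0, -0.106]
ft_force: [0.1, -0.4, -1.8]
grip_width: 0.0237
gripper_force: 60.0
```

```bash
python3 go.py .534 .3371 .2264 -6.1
```

```text
t 18.05 p [0.5346 0.3376 0.2322] rpy [179.9775   0.0147  -6.051 ] w 0.02373504978562556 gf 59.99945640563965 F [ 0.1285 -0.3981 -1.7915] q [ 0.8714  0.3322 -0.1694  0.     -1.0697  0.5938]
[0.534, 0.3371, 0.2264, -6.1] xyz cm [-0.0589  0.0582  0.5784] dr [0.0225 0.0147 0.0491]
```

Emit:
jog_arm([
  {"xyz":[0,0,0.2],"dr":[0,0,0],"hand":0},
  {"xyz":[0,0,0.4],"dr":[0,0,0],"hand":0},
  {"xyz":[0,0,0.5],"dr":[0,0,0],"hand":0},
  {"xyz":[0,0,0.55],"dr":[0,0,0],"hand":0},
  {"xyz":[0,0,0.55],"dr":[0,0,0],"hand":0},
], force=10)

```text
time: 18.55
position: [0.5346, 0.338, 0.2273]
tcp_rot: [-3.141, -0.0, -0.105]
ft_force: [0.3, -0.3, -2.4]
grip_width: 0.0238
gripper_force: 10.0
```

Emit:
jog_arm([
  {"xyz":[0,0,0],"dr":[0,0,0],"hand":0.35},
  {"xyz":[0,0,0],"dr":[0,0,0],"hand":0.5},
  {"xyz":[0,0,0],"dr":[0,0,0],"hand":1},
  {"xyz":[0,0,0],"dr":[0,0,0],"hand":1},
  {"xyz":[0,0,0],"dr":[0,0,0],"hand":1},
])

```text
time: 19.05
position: [0.5346, 0.338, 0.2272]
tcp_rot: [-3.141, -0.0, -0.105]
ft_force: [0.3, 0.1, -0.0]
grip_width: 0.057
gripper_force: 0.0
```

Emit:
jog_arm([
  {"xyz":[0,0,0],"dr":[0,0,0],"hand":1},
  {"xyz":[0,0,0],"dr":[0,0,0],"hand":1},
  {"xyz":[0,0,0],"dr":[0,0,0],"hand":1},
])

```text
time: 19.35
position: [0.5346, 0.338, 0.227]
tcp_rot: [3.142, 0.0, -0.105]
ft_force: [-0.6, -0.3, -0.4]
grip_width: 0.0812
gripper_force: 0.0
```

Emit:
jog_arm([
  {"xyz":[0,0,-2],"dr":[0,0,0],"hand":1},
  {"xyz":[0,0,-5],"dr":[0,0,0],"hand":1},
  {"xyz":[0,0,-9],"dr":[0,0,0],"hand":1},
  {"xyz":[0,0,-13],"dr":[0,0,0],"hand":1},
  {"xyz":[0,0,-15],"dr":[0,0,0],"hand":1},
])

```text
time: 19.85
position: [0.5353, 0.3383, 0.3814]
tcp_rot: [-3.138, -0.004, -0.105]
ft_force: [-0.5, 0.2, -0.7]
grip_width: 0.0879
gripper_force: 0.0
```

Emit:
jog_arm([
  {"xyz":[-3,0,-2],"dr":[0,0,0],"hand":1},
  {"xyz":[-3,0,-2],"dr":[0,0,0],"hand":1},
  {"xyz":[-3,0,-2],"dr":[0,0,0],"hand":1},
  {"xyz":[-3,0,-2],"dr":[0,0,0],"hand":1},
  {"xyz":[-3,0,-2],"dr":[0,0,0],"hand":1},
])

```text
time: 20.35
position: [0.505, 0.3409, 0.3959]
tcp_rot: [3.14, 0.001, -0.106]
ft_force: [-0.3, 0.4, -0.2]
grip_width: 0.0873
gripper_force: 0.0
```

```bash
python3 - <<'E'
from h import *
S=r.capture("scene")
cv2.imwrite("pics/c10.png",cv2.resize(S["frame"][50:320,200:420],(489,600),interpolation=cv2.INTER_CUBIC)[:,:,::-1]);print(proj(S,np.array([.536,-.333,.043])))
E
```

```text
[264.2859 261.4282]
```

View pics/c10.png

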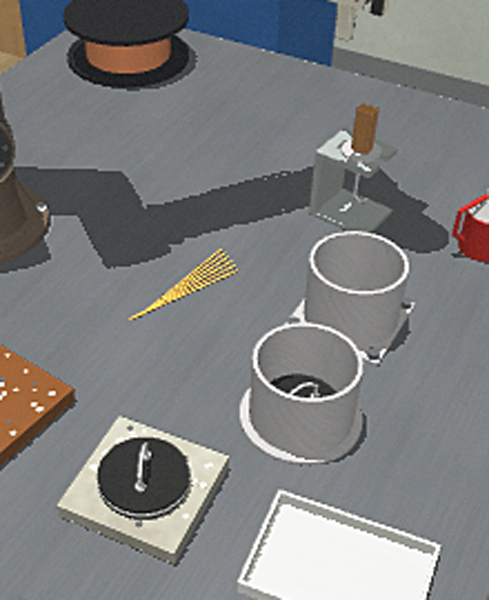

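The plug stands in the middle of the slab (143,475). The tool hangs upright in its slot (365,130), and the other plug is still in its pipe (300,388). I hand the job in.

```bash
python3 -c "
from workcell import r
print(r.close_job())"
```

```text
the job is handed in; nothing more can be done
None
```

I handed the job in at about 20 s: the plug stands in the middle of the grey terrazzo slab, the hook tool hangs upright back in its slot, and the other plug still sits in its pipe; the hand-in returned no verdict.

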